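Take a printing block off a lockable hook

TASK

Take the hanging printing block off its lockable hook: holding it by its handle, press the handle's crossbar back against the hook's sprung keeper until the keeper is fully open, without forcing anything, then keep it pressed while you lift the bar up past the hook's nose and bring it off forwards. Set the block down gently in the shallow tray, flat on its carved underside, and let go. Leave the other things on the bench alone.

Things in the scene. Friction and masses are not known exactly. Their poses are not given: they have to be found in the camera images.
- hook_stand: Fixed stand with a lockable steel hook. Origin on the bench straight below the hook's throat; x points from the hook's open front back to the post, y across the hook, z up. Wooden base 150 x 110 x 12 mm (x -45 to +105), post 26 mm square at x = 62 to 88, 184 mm high. The hook head on it is 18 mm wide (y). Over 20 N of the bar on keeper or nose damages it.
- hook_throat (a point): Nominal throat centre, 190 mm above the stand's origin (axes as the stand's). The head sits up to 9 mm fore or aft of nominal: NOT measured, must be felt. From the head's true throat centre: flat seat 4 mm below, on which the bar can slide back; front prong's inner face at x = -15 mm; underside of the head 26 mm below.
- hook_nose (a point): Nominal rear end of the hook's rigid nose (same unmeasured 9 mm), which juts back from the prong's top over the bar to x = +14.5 mm from the throat centre, 8.5 to 13.5 mm above it. The bar clears it when its centre is past x = +18.5, must rise 18 mm to pass (21 to 26 is good; at 30 the block's wood meets the head's underside), then leaves to -x.
- keeper_face (a point): Nominal front face of the keeper at throat height (same unmeasured 9 mm), x = +15 mm: an upright dark steel leaf 10 mm wide, 3 thick, behind the nose, tip 18 mm above the throat, hinged 20 mm below it. Swings only back (+x). Spring: about 4 N on the bar at first touch, rising to about 11 N; rigid stop with the bar's centre at about x = +21, force then rises steeply. Springs shut.
- print_block: Wooden printing block with steel yoke handle, 0.25 to 0.42 kg. Origin at the centre of its carved underside, z up. Wood 40 (x) x 80 (y) x 42 (z) mm. Two upright lugs, 14 (x) x 6 (y) mm, z = 42 to 112, outer faces 52 mm apart in y, inner 40; a crossbar joins them. It hangs in the hook, axes along the stand's. Grip the lugs' outer faces from above at bar height, a finger each side of the hook.
- handle_bar (a point): Centre of the 8 mm thick crossbar (along y) of the printing block's handle, 98 mm above the block's origin; axes as the block's.
- tray: Fixed shallow plywood tray, 122 (x) x 152 (y) x 18 (z) mm outside, walls 6 mm; origin under its centre, on the bench. Inner floor 6 mm above the origin, inside 110 x 140 mm, so the block fits in any yaw.
- tray_in (a point): Centre of the tray's inner floor.
- bar_mallet: Bystander: loose dark steel bar, 240 x 30 x 26 mm, lying along its x; origin at the centre of its underside.
- chisel: Bystander: small wood-handled hand tool, 170 mm long, lying along its x.
- tin: Bystander: closed blue round tin, 80 mm across, 60 mm tall; origin at the centre of its underside.
- blank: Bystander: spare carved wooden block without a handle, 60 x 110 x 30 mm; origin at the centre of its underside.
Mind the look-alikes: they are no part of the job. There is more than one size of the print_block; the one meant has the size given above. Of the things that look like the tray, the smaller one is meant.

How it is judged:
By the outcome, as a careful person would: the job done as asked, in the order asked, and still so for the second after the job is handed in, with the robot touching nothing.
It also fails if it takes over 72 s, if anything falls off the work surface, if the arm or the gripper's body presses on something with over 40 N, if the wrist force passes 120 N, or if a joint passes its speed limit or range.

ROBOT

A 6-joint arm with a two-finger parallel gripper is mounted at the origin on the work surface. World frame = base frame: x ahead of the robot, y to its left, z up, the work surface at z = 0. Lengths are in m, angles in rad, forces in N, time in s.
With the tool pointing down it reaches from about 0.35 to 0.875 m from the base axis. Payload 15.5 kg.
Tool frame: the origin (TCP) lies where the fingers leave the gripper's body, on its centre line; the fingertips stand 73 mm ahead of it and the grasp point (between the pads) lies 54 mm ahead of it; z points along the fingers, y is the direction in which the jaws open and shut (so a half turn about z gives the same grasp; the last joint's range is limited). The gripper opens to 85 mm and grips with 20 to 120 N. Pads are 22 mm wide; open, the fingers measure 114 mm over their backs; the gripper's body (76 mm by 85 mm) begins 54 mm behind the grasp point. The pads swing forward as they close: fully open they stand 13 mm farther back than shut.
Start: joints at [-1.286, 0.494, 1.345, -0, 1.302, -0.096], TCP at [0.232, -0.58, 0.304] pointing down, gripper open.
Joint ranges: [-2.91, 2.91], [-0.82, 2.16], [0.22, 2.67], [-1.22, 4.37], [0.12, 2.79], [-3.08, 3.08]. Speed limits (rad/s): [1.89, 1.89, 2.57, 3.01, 3.01, 3.01].

INTERFACE

Orientations are given as [roll, pitch, yaw] about the fixed x, y, z axes, in that order (R = Rz(yaw) Ry(pitch) Rx(roll)).
In Python, from plant import r, optics, models gives the robot as it stands.
- The arm moves only by the tool servo_tool, never from a script. Its arguments are lists of equal length, an entry for each row: "slide": the shift along the tool's x, y, z in m, a list of three; "turn": the turn, a rotation vector about the tool's x, y, z in units of 5 degrees (1.0 is 5 degrees), a list of three. A call has 1 to 20 rows; each row shifts and turns the commanded pose from where the row before left it, along the tool's axes as they then stand; what a row does not reach is not made up. A row lasts 1/12 s, in which the tool goes at most 41.7 mm and 7.16 degrees, less where a joint would pass 70% of its speed; a pose out of reach is approached as far as the arm can. A call with a gripper value outside its range is refused whole. "gripper" is the opening in per cent of the stroke, from 0 (shut) to 100 (fully open), set as the call begins (left out, the last holds). The fingers move at their own pace and stop on an object; the grip force is fixed at half the most. Time passes only in rows, so rows that do not move let the fingers close. It gives the time, the measured TCP pose, the force and the opening at its end, in the units of the state.
- r.get_state(): the state, without advancing time (a new reading comes with each control period).
- optics.snapshot(name): name is "scene" or "top"; returns a dict with "frame" (420x560x3 uint8, blue, green, red), "z_map" (420x560 float32, m along the optical axis (not along the pixel's ray), 0 where there is no reading), "intrinsics" (3x3 intrinsics, pixels), "rvec" (rotation vector, rad) and "tvec" (3), from world to camera coordinates, as OpenCV has them. Camera axes: x right, y down, z forward; pixel columns grow to the right and rows downward; lengths in m; the calibration is good to about 2 mm. A picture is of the moment at which its call begins.
- r.job_done(): hands the job in, once; it reports no verdict.
Trained networks look in a picture, given as the dict that the camera call returned (one of the last four; its "shot" number tells which), for a name from the list of things; names that differ only in an ending like _2 or _b are one class to them, and where a whole thing is asked for, a point or a joint stands for the part that bears it (a point fixed in the world has none). Each returns a list of dicts, best first, with "conf" (0 to 1); they miss things now and then, are a little off and sometimes report something else, mostly with a low value. They report only what shows in the picture. A call takes as long as a camera call. They do not tell look-alikes from the thing itself.
- models.boxes_of(name, picture): "position" ([column, row] in pixels, amid what is visible of it).
The state is a dict: "time_s": time; "joint_pos": joint angles; "joint_vel": joint speeds; "effort": joint torques, N m; "eef_pos": TCP position; "orientation": TCP orientation; "wrist_force": force on the tool from outside, world axes, zero at the start; "moment": the same for the moment, N m; "opening": opening from 0.0 (shut) to 1.0 (fully open).
Only numpy, scipy, OpenCV 4.12 (cv2) and the standard library are available. Lean on these libraries where they do the work, as an engineer would, in place of code of your own. Each camera call takes 0.05 s, during which the arm holds its last target. There are 200 camera calls.

## Working session

There is one attempt and no reset: what is moved stays moved. The work goes in short steps, Python scripts to look and compute and a tool call to move; the robot and the scene stay as the last step left them, time stands still between calls to the robot, and variables do not carry over. Pictures are saved under pics/ and viewed, about 8 in all and at most 12, crops included, and the job is handed in when it is done.

Besides the shell and the picture viewer there is one more tool, called as name(argument=value, ...) on one line, values as JSON. servo_tool: Moves the arm, as the interface text tells. Its arguments: {"type":"object","properties":{"slide":{"type":"array","items":{"type":"array","items":{"type":"number"}}},"turn":{"type":"array","items":{"type":"array","items":{"type":"number"}}},"gripper":{"type":"number"}},"required":["slide","turn"]}

```bash
mkdir -p pics
cat > h.py <<'E'
import numpy as np, cv2, pickle
from plant import r, optics, models
def cloud(p):
    z=p["z_map"];K=p["intrinsics"];h,w=z.shape
    u,v=np.meshgrid(np.arange(w),np.arange(h))
    c=np.stack([(u-K[0,2])/K[0,0]*z,(v-K[1,2])/K[1,1]*z,z],-1)
    R=cv2.Rodrigues(np.array(p["rvec"]))[0]
    W=(c-np.array(p["tvec"]).ravel())@R
    W[z<=0]=np.nan
    return W
E
python3 - <<'E'
from h import *
print(r.get_state())
for n in ("scene","top"):
    p=optics.snapshot(n); cv2.imwrite(f"pics/{n}0.png",p["frame"]); pickle.dump(p,open(n+".pkl","wb"))
    W=cloud(p)
    for name in ["hook_stand","print_block","handle_bar","hook_throat","tray","bar_mallet","chisel","tin","blank"]:
        for b in models.boxes_of(name,p):
            c,q=map(int,b["position"]); print(n,name,c,q,round(b["conf"],2),W[q,c].round(3))
E
```

```text
{'time_s': 0.0, 'joint_pos': array([-1.28552303e+00,  4.94198731e-01,  1.34609751e+00, -2.39868636e-06,
        1.30249373e+00, -9.54843875e-02]), 'joint_vel': array([-8.48166134e-04,  9.11055302e-04,  1.83395268e-03, -2.34442595e-04,
       -2.38954078e-04,  1.65246795e-05]), 'effort': array([-6.25081630e-04, -8.82171822e+01, -3.83874321e+01, -2.84055004e-04,
        1.00120969e-02,  1.29286337e-05]), 'eef_pos': array([ 0.23220487, -0.57999085,  0.30330192]), 'orientation': array([-3.14040057e+00, -1.11849655e-04,  3.80758259e-01]), 'wrist_force': array([-0.42570371, -0.66465466,  0.95486393]), 'moment': array([-0.04132546, -0.02811883, -0.00991969]), 'opening': 1.0022012451646363}
scene hook_stand 348 260 0.6 [0.558 0.212 0.056]
scene print_block 321 235 0.68 [0.5   0.082 0.031]
scene print_block 366 227 0.57 [0.503 0.217 0.132]
scene print_block 387 237 0.57 [0.374 0.215 0.029]
scene handle_bar 373 225 0.72 [0.492 0.229 0.139]
scene handle_bar 387 240 0.62 [0.382 0.221 0.026]
scene handle_bar 321 235 0.61 [0.5   0.082 0.031]
scene hook_throat 350 258 0.58 [0.55  0.213 0.058]
scene
[... 425 characters left out ...]
nt_block 251 256 0.61 [0.488 0.066 0.074]
top print_block 193 304 0.51 [0.37  0.219 0.03 ]
top handle_bar 195 261 0.93 [0.48  0.179 0.208]
top handle_bar 193 306 0.74 [0.369 0.211 0.07 ]
top handle_bar 345 234 0.73 [ 0.539 -0.174  0.006]
top handle_bar 249 257 0.55 [0.485 0.074 0.03 ]
top hook_throat 201 243 0.69 [0.525 0.2   0.009]
top hook_throat 197 262 0.44 [0.478 0.176 0.201]
top tray 368 136 0.98 [ 0.793 -0.242  0.013]
top tray 343 234 0.96 [ 0.539 -0.17   0.003]
top bar_mallet 275 290 0.72 [0.4   0.01  0.027]
top bar_mallet 203 241 0.48 [0.53  0.194 0.012]
top chisel 274 284 0.56 [0.415 0.012 0.024]
top tin 106 249 0.63 [0.514 0.431 0.058]
top blank 452 243 0.96 [ 0.508 -0.439  0.036]
```

```bash
python3 -c "
import cv2,numpy as np
a=cv2.imread('pics/scene0.png');b=cv2.imread('pics/top0.png');print(a.shape)
"
```

```text
(420, 560, 3)
```

View pics/scene0.png

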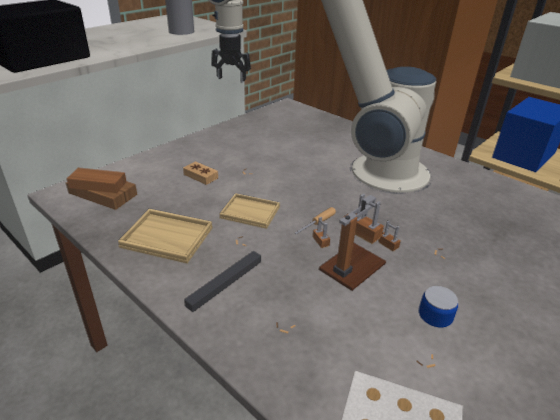

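View pics/top0.png

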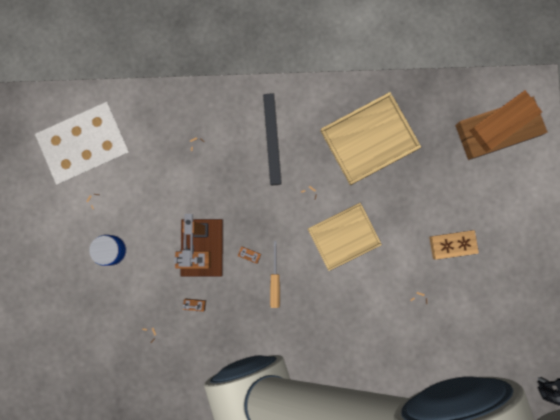

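The pictures show the hanging block at top (195,262) / scene (370,225). Two smaller handled blocks stand on the bench at top (193,305) and (249,256). The small tray is at top (343,236) and the large one at (370,138). The hanging block is the only one in the hook, and I'll check its size. The smaller tray is the one meant.

Run:
```python
from h import *
p=pickle.load(open("top.pkl","rb"));s=pickle.load(open("scene.pkl","rb"))
W=cloud(p);S=cloud(s)
a=cv2.resize(p["frame"][205:320,160:270],None,fx=5,fy=5,interpolation=cv2.INTER_CUBIC)
b=cv2.resize(s["frame"][180:295,290:400],None,fx=5,fy=5,interpolation=cv2.INTER_CUBIC)
cv2.imwrite("pics/crop.png",cv2.resize(np.hstack([a[:, :],b]),(800,418)))
def rect(pts,t):
    pts=pts[~np.isnan(pts).any(1)]
    (c,sz,an)=cv2.minAreaRect((pts[:,:2]*1000).astype(np.float32)); print(t,len(pts),np.round(c,1),np.round(sz,1),round(an,1))
print("cam top",(-cv2.Rodrigues(np.array(p["rvec"]))[0].T@np.array(p["tvec"]).ravel()).round(3),"scene",(-cv2.Rodrigues(np.array(s["rvec"]))[0].T@np.array(s["tvec"]).ravel()).round(3))
for n,C,f in (("top",W,p["frame"]),("scene",S,s["frame"])):
    f=f.astype(int)
    X,Y,Z=C[...,0],C[...,1],C[...,2]
    reg=(X>.4)&(X<.7)&(Y>.1)&(Y<.32)
    red=(f[...,2]>1.6*f[...,0])
    rect(C[reg&(Z>.005)&(Z<.02)&red],n+" base")
    for lo,hi in((.08,.115),(.115,.14),(.14,.165),(.165,.18),(.18,.195),(.195,.215)):
        m=reg&(Z>lo)&(Z<hi)
        q=C[m]; 
        if len(q)>3: rect(q,f"{n} z{lo}-{hi}")
    for t,cx,cy in(("small",.54,-.17),("large",.79,-.235)):
        m=(abs(X-cx)<.13)&(abs(Y-cy)<.14)&(Z>.010)&(Z<.03)&(f[...,2]>1.4*f[...,0]); rect(C[m],n+" tray "+t)
```

```text
cam top [ 0.492 -0.03   1.331] scene [1.317 0.661 0.8  ]
top base 1251 [513.2 200. ] [106.4 143. ] 88.8
top z0.08-0.115 47 [514.2 180.5] [107.   28.8] 18.9
top z0.115-0.14 345 [516.7 199.5] [ 80.6 106.8] 88.5
top z0.14-0.165 52 [510.2 185.9] [ 50.6 107.8] 64.1
top z0.165-0.18 43 [518.3 202.3] [96.1 47. ] 6.7
top z0.18-0.195 332 [528.1 196.1] [ 47.4 116.8] 87.5
top z0.195-0.215 200 [512.2 188.6] [51.3 94. ] 67.3
top tray small 823 [ 559.4 -161.9] [176.1 156.2] 24.9
top tray large 2830 [ 786.4 -247. ] [166.9 207.6] 26.5
scene base 1216 [515.8 179.1] [156.8 154.2] 88.8
scene z0.08-0.115 315 [518.1 208.8] [ 51.8 119.2] 68.0
scene z0.115-0.14 490 [520.6 212.1] [ 64.6 111.4] 90.0
scene z0.14-0.165 161 [529.9 217.7] [ 27.  102.6] 67.8
scene z0.165-0.18 125 [531.2 215.6] [102.1  53.2] 15.1
scene z0.18-0.195 304 [530.9 195.2] [ 53.7 116.8] 78.8
scene z0.195-0.215 140 [485.8 203.5] [46.1 42.9] 40.8
scene tray small 383 [ 535.8 -167.4] [126.2 151. ] 24.8
scene tray large 1352 [ 789.4 -242.6] [168.8 207.8] 26.3
```

View pics/crop.png

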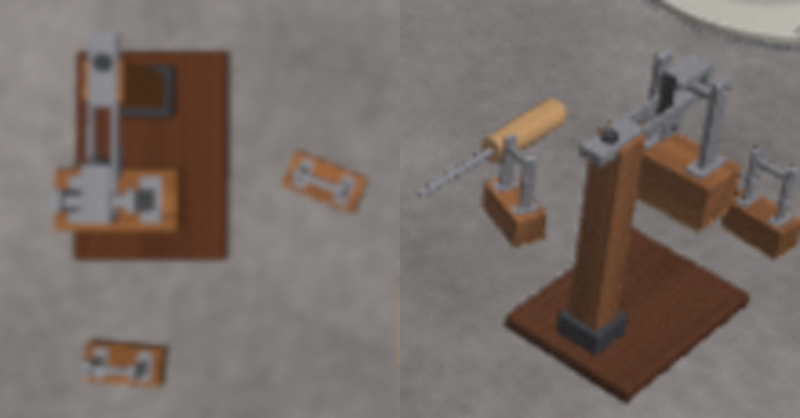

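The crop confirms it: the hanging block is much larger than both bench look-alikes (about 80 mm across at the wood). Next I'll get sharper positions by ray/plane intersection.

```bash
cat >> h.py <<'E'
def ray(p,uv,z):
    K=p["intrinsics"];R=cv2.Rodrigues(np.array(p["rvec"]))[0];t=np.array(p["tvec"]).ravel()
    uv=np.atleast_2d(uv).astype(float)
    d=np.c_[(uv[:,0]-K[0,2])/K[0,0],(uv[:,1]-K[1,2])/K[1,1],np.ones(len(uv))]@R
    c=-R.T@t
    return c+d*((z-c[2])/d[:,2])[:,None]
def rect(P,t):
    (c,sz,an)=cv2.minAreaRect((P[:,:2]*1000).astype(np.float32)); print(t,len(P),np.round(c,1),np.round(sz,1),round(an,1))
E
python3 - <<'E'
from h import *
p=pickle.load(open("top.pkl","rb"));f=p["frame"].astype(int)
hsv=cv2.cvtColor(p["frame"],cv2.COLOR_BGR2HSV).astype(int)
for nm,c in(("base",(215,240)),("wood",(205,258)),("wood2",(196,266)),("tray",(343,236)),("bg",(240,220)),("lookalike",(245,252))): print(nm,hsv[c[1],c[0]])
def pick(u0,u1,v0,v1,cond):
    m=np.zeros(hsv.shape[:2],np.uint8); m[v0:v1,u0:u1]=cond[v0:v1,u0:u1]
    n,l,st,ce=cv2.connectedComponentsWithStats(m); i=1+np.argmax(st[1:,4]); v,u=np.where(l==i); print(st[i]); return np.c_[u,v]
H,Sa,V=[hsv[...,i] for i in range(3)]
base=pick(170,235,210,285,(Sa>110)&(H<20)); rect(ray(p,base,.012),"base+wood")
b2=pick(170,235,210,285,(Sa>110)&(V<115)); rect(ray(p,b2,.012),"base dark")
w=pick(170,215,245,275,(Sa>90)&(V>120)); rect(ray(p,w,.134),"wood")
print(np.unique(w[:,0],return_counts=True),np.unique(w[:,1],return_counts=True))
t=pick(295,395,195,280,(Sa>60)); rect(ray(p,t,.018),"tray")
t=pick(310,430,85,192,(Sa>60)); rect(ray(p,t,.018),"big tray")
# lug tops / bar by grey-bright at z .19-.204
W=cloud(p); m=(W[...,0]>.44)&(W[...,0]<.53)&(W[...,1]>.13)&(W[...,1]<.27)
for v in range(250,272): print(v,' '.join('%3.0f'%(1000*z) if z==z else ' - ' for z in W[v,172:214,2]))
E
```

```text
base [ 10 159  90]
wood [ 12 128 143]
wood2 [ 13 156 142]
tray [ 19 100 207]
bg [ 10  13 120]
lookalike [  7  43 130]
[ 176  220   46   56 1508]
base+wood 1508 [513.3 205.6] [117.  142.3] 88.7
[ 181  220   41   56 1342]
base dark 1342 [513.2 199.1] [103.8 142.3] 88.7
[175 252  33  17 144]
wood 144 [482.6 202.3] [36.2 76.3] 0.7
(array([175, 176, 177, 178, 179, 180, 181, 182, 183, 184, 185, 186, 187,
       188, 189, 190, 191, 192, 193, 194, 195, 196, 197, 198, 199, 200,
       201, 202, 203, 204, 205, 206, 207]), array([ 3,  4,  4,  2,  2,  2,  1,  1,  1,  1,  1,  1,  1,  1,  1,  2,  1,
        2,  9, 11,  9,  9,  9,  4,  2,  2,  2,  2,  2,  4, 16, 16, 16])) (array([252, 253, 254, 255, 256, 257, 258, 259, 260, 261, 262, 263, 264,
       265, 266, 267, 268]), array([14,  9,  8,  8,  8,  5,  3,  3,  3,  3,  3,  5, 10, 11, 16, 33,  2]))
[ 308  203   74   68 2842]
tray 2842 [ 533.1 -171.1] [122.4 153.1] 24.9
[ 321   92  100   93 5214]
big tray 5214 [ 787.1 -246.4] [169.  211.8] 26.6
250  -1   0   4   3   3   3  -1  -2   2  13  10   8 192 188 178 172 171 172 175 188 184 172  16  12  10  15
[... 2976 characters left out ...]
  14   9   6
268  -1   2  -1   0 138 132 133 133 136 133 135 131 131 131 134 134 133 136 134 133 130 133 137 138 130 132 139 137 131 136 136 131 134 138 132 133 135   9   9  15  13  14
269   2   4  -3  -2  -2  -4  -1   3  -1  13  13  11  15  14  15  14   7  12  12  13  13   9  19  14  12  11  14   8  13  14  11  12  10  10   9  13  10  13  19  14   9  16
270   1   4   3   1   1   1  -1  -1   6  15  11  16  12   8  15  13  11  13  14  17  14  13  11  12  11  14  13  16   9  11  11  14   8  14  14  14  12  13  14  16  12  13
271  -0  -2   2   0   4   4  -5  -3   3  17  11  15  12  12  15  12  12  19  11   9  16  11  10   9  13  15  15  12  13  12  13  14  14  14  11  12  10   7  12  12  12  16
```

Run:
```python
from h import *
p=pickle.load(open("top.pkl","rb"))
q=lambda u,v,z:(ray(p,[u,v],z)[0]*1000).round(1)
print("nose rear",q(187,250.5,.2035),"front",q(187,266.5,.2035), "head y",q(182.5,258,.2035),q(190.5,258,.2035))
print("lugs outer",q(173.7,260,.204),q(197.8,260,.204),"lug x",q(175,256.5,.204),q(175,263.5,.204))
print("bar x",q(193,258.5,.194),q(193,261.5,.194))
print("wood",q(174.5,251.5,.134),q(208.5,268.4,.134))
```

```text
nose rear [504.  197.6 203.5] front [468.7 198.  203.5] head y [487.6 207.7 203.5] [487.2 190.  203.5]
lugs outer [483.7 227.2 204. ] [482.4 173.7 204. ] lug x [491.3 224.3 204. ] [475.9 224.4 204. ]
bar x [485.9 186.2 194. ] [479.2 186.3 194. ]
wood [503.1 241.1 134. ] [461.6 161.4 134. ]
```

Bar is at (0.483, 0.2005, 0.190) and stand yaw about -1.3°. From the picture the head is about 6 mm aft of nominal, so the true throat is near x = 0.4895; I'll confirm that by feel. I'm moving over it now.

servo_tool(slide=[[0,0,-0.01],[0,0,-0.01],[0,0,-0.01],[0,0,-0.01],[0.0083,-0.028,0],[0.0083,-0.028,0],[0.0083,-0.028,0],[0.0083,-0.028,0],[0.0083,-0.028,0],[0.0083,-0.028,0],[0.0083,-0.028,0],[0.0083,-0.028,0],[0.0083,-0.028,0],[0.0083,-0.028,0],[0.0083,-0.028,0],[0.0083,-0.028,0],[0.0083,-0.028,0],[0.0083,-0.028,0],[0.0083,-0.028,0],[0.0083,-0.028,0]], turn=[[0,0,1.155],[0,0,1.155],[0,0,1.155],[0,0,1.155],[0,0,0],[0,0,0],[0,0,0],[0,0,0],[0,0,0],[0,0,0],[0,0,0],[0,0,0],[0,0,0],[0,0,0],[0,0,0],[0,0,0],[0,0,0],[0,0,0],[0,0,0],[0,0,0]], gripper=100)

```text
time_s: 2.67
eef_pos: [0.3752, -0.1339, 0.3441]
orientation: [3.141, -0.001, -0.023]
wrist_force: [0.9, -0.3, 0.8]
opening: 0.998
```

servo_tool(slide=[[0.0084,-0.0281,0],[0.0084,-0.0281,0],[0.0084,-0.0281,0],[0.0084,-0.0281,0],[0.0084,-0.0281,0],[0.0084,-0.0281,0],[0.0084,-0.0281,0],[0.0084,-0.0281,0],[0.0084,-0.0281,0],[0.0084,-0.0281,0],[0.0084,-0.0281,0],[0.0084,-0.0281,0],[0,0,0],[0,0,0]], turn=[[0,0,0],[0,0,0],[0,0,0],[0,0,0],[0,0,0],[0,0,0],[0,0,0],[0,0,0],[0,0,0],[0,0,0],[0,0,0],[0,0,0],[0,0,0],[0,0,0]])

```text
time_s: 3.83
eef_pos: [0.4835, 0.2007, 0.3436]
orientation: [3.142, 0.0, -0.02]
wrist_force: [0.2, -0.3, -0.4]
opening: 1.0
```

servo_tool(slide=[[0,0,0.0115],[0,0,0.0115],[0,0,0.0115],[0,0,0.0115],[0,0,0.0115],[0,0,0.0115],[0,0,0.0115],[0,0,0.0115],[0,0,0.0039],[0,0,0.0039],[0,0,0.0039],[0,0,0],[0,0,0]], turn=[[0,0,0],[0,0,0],[0,0,0],[0,0,0],[0,0,0],[0,0,0],[0,0,0],[0,0,0],[0,0,0],[0,0,0],[0,0,0],[0,0,0],[0,0,0]])

```text
time_s: 4.92
eef_pos: [0.4835, 0.1994, 0.2405]
orientation: [-3.141, -0.0, -0.023]
wrist_force: [0.2, -0.0, -0.7]
opening: 1.0
```

Run:
```python
from h import *
s=optics.snapshot("scene");cv2.imwrite("pics/pre.png",cv2.resize(s["frame"][130:280,270:450],None,fx=4,fy=4,interpolation=cv2.INTER_CUBIC))
print(r.get_state()["wrist_force"])
```

```text
[ 0.08913352  0.30185196 -0.17879833]
```

View pics/pre.png

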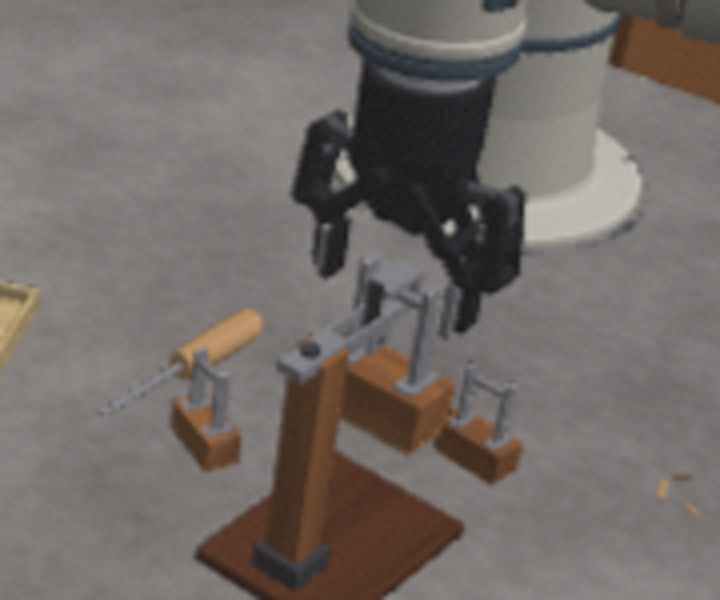

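The fingers straddle the lugs (left finger near (330,250), right near (470,310)). Closing.

servo_tool(slide=[[0,0,0],[0,0,0],[0,0,0],[0,0,0],[0,0,0],[0,0,0],[0,0,0],[0,0,0],[0,0,0],[0,0,0],[0,0,0],[0,0,0]], turn=[[0,0,0],[0,0,0],[0,0,0],[0,0,0],[0,0,0],[0,0,0],[0,0,0],[0,0,0],[0,0,0],[0,0,0],[0,0,0],[0,0,0]], gripper=40)

```text
time_s: 5.97
eef_pos: [0.4837, 0.1996, 0.2407]
orientation: [-3.141, -0.001, -0.022]
wrist_force: [-1.4, -0.3, 7.9]
opening: 0.602
```

servo_tool(slide=[[0,0,-0.0005],[0,0,-0.0005],[0,0,-0.0005],[0,0,0],[0,0,0],[0,0,0]], turn=[[0,0,0],[0,0,0],[0,0,0],[0,0,0],[0,0,0],[0,0,0]])

```text
time_s: 6.47
eef_pos: [0.4833, 0.1995, 0.2416]
orientation: [3.142, 0.0, -0.022]
wrist_force: [-0.4, -0.5, -2.7]
opening: 0.599
```

servo_tool(slide=[[0.001,0,0],[0.0015,0,0],[0.002,0,0],[0.002,0,0],[0.0015,0,0],[0.001,0,0],[0,0,0],[0,0,0]], turn=[[0,0,0],[0,0,0],[0,0,0],[0,0,0],[0,0,0],[0,0,0],[0,0,0],[0,0,0]])

```text
time_s: 7.13
eef_pos: [0.4924, 0.1993, 0.2416]
orientation: [-3.142, 0.0, -0.022]
wrist_force: [0.5, 0.4, -2.4]
opening: 0.597
```

servo_tool(slide=[[0.001,0,0],[0.001,0,0],[0.001,0,0],[0.001,0,0],[0,0,0],[0,0,0]], turn=[[0,0,0],[0,0,0],[0,0,0],[0,0,0],[0,0,0],[0,0,0]])

```text
time_s: 7.63
eef_pos: [0.4965, 0.1993, 0.2417]
orientation: [-3.142, -0.0, -0.022]
wrist_force: [-0.9, 0.3, -3.0]
opening: 0.598
```

servo_tool(slide=[[0.001,0,0],[0.001,0,0],[0,0,0],[0,0,0]], turn=[[0,0,0],[0,0,0],[0,0,0],[0,0,0]])

```text
time_s: 7.97
eef_pos: [0.4985, 0.1992, 0.2417]
orientation: [-3.142, -0.0, -0.022]
wrist_force: [-0.2, -0.9, -3.3]
opening: 0.601
```

servo_tool(slide=[[0.001,0,0],[0.001,0,0],[0,0,0],[0,0,0]], turn=[[0,0,0],[0,0,0],[0,0,0],[0,0,0]])

```text
time_s: 8.3
eef_pos: [0.5005, 0.1992, 0.2417]
orientation: [-3.142, -0.0, -0.022]
wrist_force: [-0.5, 0.0, -2.6]
opening: 0.599
```

Nothing touched yet; going on in 1 mm steps.

servo_tool(slide=[[0.001,0,0],[0,0,0],[0,0,0]], turn=[[0,0,0],[0,0,0],[0,0,0]])

```text
time_s: 8.55
eef_pos: [0.5014, 0.1991, 0.2417]
orientation: [-3.142, -0.0, -0.022]
wrist_force: [-1.3, -0.5, -2.7]
opening: 0.598
```

servo_tool(slide=[[0.001,0,0],[0,0,0],[0,0,0]], turn=[[0,0,0],[0,0,0],[0,0,0]])

```text
time_s: 8.8
eef_pos: [0.5022, 0.1991, 0.2416]
orientation: [3.142, 0.0, -0.022]
wrist_force: [-1.9, -0.2, -2.1]
opening: 0.599
```

servo_tool(slide=[[0.001,0,0],[0,0,0],[0,0,0]], turn=[[0,0,0],[0,0,0],[0,0,0]])

```text
time_s: 9.05
eef_pos: [0.5032, 0.1991, 0.2416]
orientation: [3.141, 0.001, -0.022]
wrist_force: [-4.8, 0.5, -0.2]
opening: 0.599
```

servo_tool(slide=[[0.001,0,0],[0,0,0],[0,0,0]], turn=[[0,0,0],[0,0,0],[0,0,0]])

```text
time_s: 9.3
eef_pos: [0.5042, 0.1991, 0.2416]
orientation: [3.142, 0.0, -0.022]
wrist_force: [-5.9, 1.0, -1.5]
opening: 0.597
```

servo_tool(slide=[[0.001,0,0],[0.001,0,0],[0,0,0],[0,0,0]], turn=[[0,0,0],[0,0,0],[0,0,0],[0,0,0]])

```text
time_s: 9.63
eef_pos: [0.506, 0.199, 0.2415]
orientation: [3.141, 0.001, -0.022]
wrist_force: [-6.4, 0.2, -1.3]
opening: 0.598
```

servo_tool(slide=[[0.001,0,0],[0.001,0,0],[0,0,0],[0,0,0]], turn=[[0,0,0],[0,0,0],[0,0,0],[0,0,0]])

```text
time_s: 9.97
eef_pos: [0.5077, 0.199, 0.2414]
orientation: [3.141, 0.002, -0.022]
wrist_force: [-7.7, 1.1, -4.3]
opening: 0.597
```

servo_tool(slide=[[0.001,0,0],[0,0,0],[0,0,0]], turn=[[0,0,0],[0,0,0],[0,0,0]])

```text
time_s: 10.22
eef_pos: [0.5085, 0.1989, 0.2412]
orientation: [3.141, 0.002, -0.022]
wrist_force: [-8.5, 0.9, -3.0]
opening: 0.602
```

servo_tool(slide=[[0.001,0,0],[0,0,0],[0,0,0]], turn=[[0,0,0],[0,0,0],[0,0,0]])

```text
time_s: 10.47
eef_pos: [0.5094, 0.1989, 0.2412]
orientation: [3.141, 0.002, -0.022]
wrist_force: [-8.8, 0.6, -3.1]
opening: 0.596
```

servo_tool(slide=[[0.001,0,0],[0,0,0],[0,0,0]], turn=[[0,0,0],[0,0,0],[0,0,0]])

```text
time_s: 10.72
eef_pos: [0.5103, 0.1988, 0.2411]
orientation: [3.141, 0.003, -0.022]
wrist_force: [-9.8, 0.2, -3.4]
opening: 0.598
```

servo_tool(slide=[[0.0005,0,0],[0,0,0],[0,0,0]], turn=[[0,0,0],[0,0,0],[0,0,0]])

```text
time_s: 10.97
eef_pos: [0.5106, 0.1988, 0.241]
orientation: [3.141, 0.003, -0.022]
wrist_force: [-10.3, 0.9, -4.2]
opening: 0.599
```

servo_tool(slide=[[0.0005,0,0],[0,0,0],[0,0,0]], turn=[[0,0,0],[0,0,0],[0,0,0]])

```text
time_s: 11.22
eef_pos: [0.5111, 0.1988, 0.2411]
orientation: [3.141, 0.003, -0.022]
wrist_force: [-9.8, 0.7, -2.7]
opening: 0.597
```

servo_tool(slide=[[0.0005,0,0],[0,0,0],[0,0,0]], turn=[[0,0,0],[0,0,0],[0,0,0]])

```text
time_s: 11.47
eef_pos: [0.5115, 0.1988, 0.241]
orientation: [3.141, 0.003, -0.022]
wrist_force: [-10.7, -0.1, -3.1]
opening: 0.597
```

servo_tool(slide=[[0.0005,0,0],[0,0,0],[0,0,0]], turn=[[0,0,0],[0,0,0],[0,0,0]])

```text
time_s: 11.72
eef_pos: [0.512, 0.1987, 0.241]
orientation: [3.141, 0.003, -0.022]
wrist_force: [-10.8, -0.3, -2.8]
opening: 0.595
```

servo_tool(slide=[[0.0005,0,0],[0,0,0],[0,0,0]], turn=[[0,0,0],[0,0,0],[0,0,0]])

```text
time_s: 11.97
eef_pos: [0.5124, 0.1987, 0.241]
orientation: [3.141, 0.004, -0.022]
wrist_force: [-9.9, 0.9, -2.4]
opening: 0.595
```

Run:
```python
from h import *
s=optics.snapshot("scene");cv2.imwrite("pics/press.png",cv2.resize(s["frame"][160:260,310:430],None,fx=6,fy=6,interpolation=cv2.INTER_CUBIC))
print(r.get_state()["wrist_force"])
```

```text
[-11.26132354   0.62428406  -2.57877579]
```

View pics/press.png

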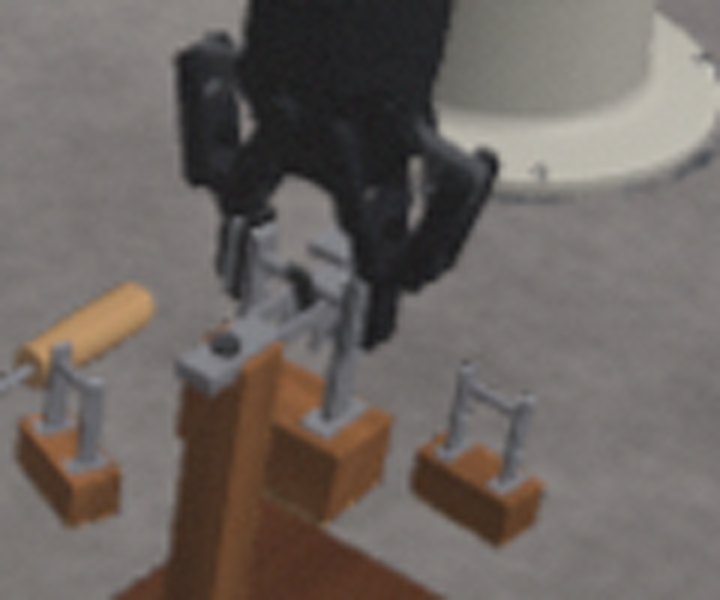

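The keeper leaf near (300,290) leans back with the bar against it, and the force is about 10.5 N. Two smaller steps to feel for the stop.

servo_tool(slide=[[0.0005,0,0],[0,0,0],[0,0,0]], turn=[[0,0,0],[0,0,0],[0,0,0]])

```text
time_s: 12.27
eef_pos: [0.5129, 0.1987, 0.2411]
orientation: [3.141, 0.004, -0.022]
wrist_force: [-12.2, -0.4, -2.6]
opening: 0.601
```

servo_tool(slide=[[0.0005,0,0],[0,0,0],[0,0,0]], turn=[[0,0,0],[0,0,0],[0,0,0]])

```text
time_s: 12.52
eef_pos: [0.513, 0.1987, 0.241]
orientation: [3.141, 0.004, -0.022]
wrist_force: [-14.4, 1.2, 1.0]
opening: 0.604
```

Stop felt at 14 N, so the keeper is fully open. I'll ease off a hair and lift while keeping it pressed.

servo_tool(slide=[[-0.0003,0,0],[0,0,-0.001],[0,0,-0.001],[0,0,-0.001],[0,0,-0.001],[0,0,-0.001],[0,0,0]], turn=[[0,0,0],[0,0,0],[0,0,0],[0,0,0],[0,0,0],[0,0,0],[0,0,0]])

```text
time_s: 13.1
eef_pos: [0.5137, 0.1987, 0.2464]
orientation: [3.141, 0.002, -0.022]
wrist_force: [-7.8, -0.4, -2.6]
opening: 0.603
```

servo_tool(slide=[[0,0,-0.0015],[0,0,-0.0015],[0,0,-0.0015],[0,0,-0.0015],[0,0,0]], turn=[[0,0,0],[0,0,0],[0,0,0],[0,0,0],[0,0,0]])

```text
time_s: 13.52
eef_pos: [0.5142, 0.1988, 0.2526]
orientation: [3.141, 0.001, -0.022]
wrist_force: [-5.7, 0.2, -2.0]
opening: 0.591
```

servo_tool(slide=[[0,0,-0.0015],[0,0,-0.0015],[0,0,-0.0015],[0,0,-0.0015],[0,0,0]], turn=[[0,0,0],[0,0,0],[0,0,0],[0,0,0],[0,0,0]])

```text
time_s: 13.93
eef_pos: [0.5146, 0.1988, 0.2588]
orientation: [3.142, -0.0, -0.022]
wrist_force: [-3.0, -1.4, -0.7]
opening: 0.598
```

servo_tool(slide=[[0,0,-0.0015],[0,0,-0.0015],[0,0,-0.0015],[0,0,-0.001],[0,0,0],[0,0,0]], turn=[[0,0,0],[0,0,0],[0,0,0],[0,0,0],[0,0,0],[0,0,0]])

```text
time_s: 14.43
eef_pos: [0.5149, 0.1988, 0.2643]
orientation: [-3.141, -0.001, -0.022]
wrist_force: [1.3, 0.0, -2.5]
opening: 0.598
```

servo_tool(slide=[[-0.002,0,0],[-0.002,0,0],[-0.003,0,0],[-0.003,0,0],[-0.003,0,0],[0,0,0]], turn=[[0,0,0],[0,0,0],[0,0,0],[0,0,0],[0,0,0],[0,0,0]])

```text
time_s: 14.93
eef_pos: [0.5008, 0.1991, 0.2642]
orientation: [3.141, 0.001, -0.022]
wrist_force: [0.5, -0.0, -2.2]
opening: 0.599
```

servo_tool(slide=[[-0.004,0,0],[-0.005,0,0],[-0.005,0,0],[-0.005,0,0],[-0.005,0,0],[-0.006,0,0],[0,0,0]], turn=[[0,0,0],[0,0,0],[0,0,0],[0,0,0],[0,0,0],[0,0,0],[0,0,0]])

```text
time_s: 15.52
eef_pos: [0.4703, 0.1998, 0.2642]
orientation: [3.141, 0.001, -0.022]
wrist_force: [0.0, -0.9, -3.0]
opening: 0.596
```

servo_tool(slide=[[-0.007,0,0],[-0.008,0,0],[-0.008,0,0],[-0.008,0,0],[-0.008,0,0],[-0.008,0,0],[-0.005,0,0],[0,0,-0.008],[0,0,-0.01],[0,0,-0.01],[0,0,-0.01],[0,0,-0.006],[0,0,0],[0,0,0]], turn=[[0,0,0],[0,0,0],[0,0,0],[0,0,0],[0,0,0],[0,0,0],[0,0,0],[0,0,0],[0,0,0],[0,0,0],[0,0,0],[0,0,0],[0,0,0],[0,0,0]])

```text
time_s: 16.68
eef_pos: [0.4198, 0.201, 0.3084]
orientation: [-3.141, -0.001, -0.022]
wrist_force: [0.5, -0.2, -3.0]
opening: 0.6
```

servo_tool(slide=[[0.002,0.0065,0],[0.0041,0.0125,0],[0.0061,0.0185,0],[0.0061,0.0185,0],[0.0061,0.0185,0],[0.0061,0.0185,0],[0.0061,0.0185,0],[0.0061,0.0185,0],[0.0061,0.0185,0],[0.0061,0.0185,0],[0.0061,0.0185,0],[0.0061,0.0185,0],[0.0061,0.0185,0],[0.0061,0.0185,0],[0.0061,0.0185,0],[0.0061,0.0185,0],[0.0061,0.0185,0],[0.0061,0.0185,0],[0.0061,0.0185,0],[0.0061,0.0185,0]], turn=[[0,0,0],[0,0,0],[0,0,0],[0,0,0],[0,0,0],[0,0,0],[0,0,0],[0,0,0],[0,0,0],[0,0,0],[0,0,0],[0,0,0],[0,0,0],[0,0,0],[0,0,0],[0,0,0],[0,0,0],[0,0,0],[0,0,0],[0,0,0]])

```text
time_s: 18.35
eef_pos: [0.5274, -0.1549, 0.3074]
orientation: [-3.141, 0.001, -0.023]
wrist_force: [0.3, 0.6, -1.8]
opening: 0.599
```

servo_tool(slide=[[0.0041,0.0125,0],[0.002,0.0055,0],[0,0,0],[0,0,0],[0,0,0]], turn=[[0,0,0],[0,0,0],[0,0,0],[0,0,0],[0,0,0]])

```text
time_s: 18.77
eef_pos: [0.533, -0.1708, 0.3081]
orientation: [-3.141, 0.001, -0.022]
wrist_force: [0.2, -0.7, -2.9]
opening: 0.597
```

Run:
```python
from h import *
s=optics.snapshot("scene");cv2.imwrite("pics/over.png",cv2.resize(s["frame"][90:270,150:420],None,fx=2.9,fy=2.9,interpolation=cv2.INTER_CUBIC))
W=cloud(s);m=(abs(W[...,0]-.533)<.05)&(abs(W[...,1]+.171)<.06)&(W[...,2]>.1)&(W[...,2]<.25)&(s["frame"][...,2]>1.5*s["frame"][...,0])
q=W[m];print(len(q),np.percentile(q,[1,50,99],axis=0).round(3)); print(r.get_state()["eef_pos"])
```

```text
392 [[ 0.519 -0.205  0.161]
 [ 0.552 -0.154  0.187]
 [ 0.557 -0.13   0.203]]
[ 0.53300713 -0.17075426  0.30812871]
```

View pics/over.png

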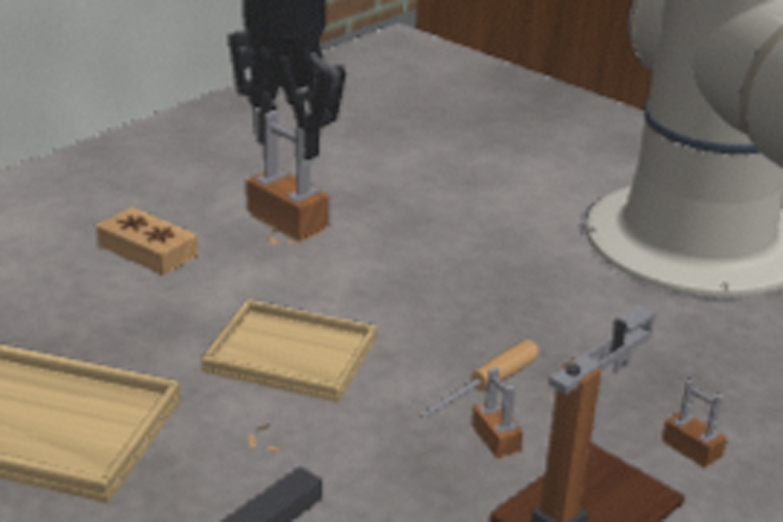

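The block (wood at (288,205)) hangs level and free, the keeper at (620,330) has sprung shut, and the small tray lies straight below. Lowering.

servo_tool(slide=[[0,0,0.005],[0,0,0.01],[0,0,0.012],[0,0,0.012],[0,0,0.012],[0,0,0.012],[0,0,0.012],[0,0,0.012],[0,0,0.012],[0,0,0.012],[0,0,0.01],[0,0,0.008],[0,0,0.006],[0,0,0.004],[0,0,0.003],[0,0,0.003],[0,0,0],[0,0,0]], turn=[[0,0,0],[0,0,0],[0,0,0],[0,0,0],[0,0,0],[0,0,0],[0,0,0],[0,0,0],[0,0,0],[0,0,0],[0,0,0],[0,0,0],[0,0,0],[0,0,0],[0,0,0],[0,0,0],[0,0,0],[0,0,0]])

```text
time_s: 20.32
eef_pos: [0.5334, -0.1717, 0.1633]
orientation: [3.141, -0.0, -0.022]
wrist_force: [-0.2, 0.0, -3.6]
opening: 0.596
```

servo_tool(slide=[[0,0,0.001],[0,0,0.001],[0,0,0.001],[0,0,0.001],[0,0,0],[0,0,0]], turn=[[0,0,0],[0,0,0],[0,0,0],[0,0,0],[0,0,0],[0,0,0]])

```text
time_s: 20.82
eef_pos: [0.5333, -0.1716, 0.1591]
orientation: [-3.142, 0.0, -0.022]
wrist_force: [0.9, -0.5, -3.0]
opening: 0.599
```

servo_tool(slide=[[0,0,0.0007],[0,0,0.0007],[0,0,0.0006],[0,0,0],[0,0,0]], turn=[[0,0,0],[0,0,0],[0,0,0],[0,0,0],[0,0,0]])

```text
time_s: 21.23
eef_pos: [0.5333, -0.1716, 0.1571]
orientation: [-3.142, 0.0, -0.022]
wrist_force: [0.2, -0.5, -2.1]
opening: 0.597
```

servo_tool(slide=[[0,0,0.0005],[0,0,0.0005],[0,0,0],[0,0,0]], turn=[[0,0,0],[0,0,0],[0,0,0],[0,0,0]])

```text
time_s: 21.57
eef_pos: [0.5333, -0.1717, 0.1561]
orientation: [-3.142, 0.0, -0.022]
wrist_force: [0.2, 0.5, -3.4]
opening: 0.6
```

servo_tool(slide=[[0,0,0.0005],[0,0,0.0005],[0,0,0],[0,0,0]], turn=[[0,0,0],[0,0,0],[0,0,0],[0,0,0]])

```text
time_s: 21.9
eef_pos: [0.5334, -0.1717, 0.1553]
orientation: [3.141, -0.0, -0.022]
wrist_force: [-0.5, -0.9, 1.3]
opening: 0.596
```

Contact felt (z force went from -3 to +1.3 N). One small step, then release.

servo_tool(slide=[[0,0,0.0003],[0,0,0],[0,0,0]], turn=[[0,0,0],[0,0,0],[0,0,0]])

```text
time_s: 22.15
eef_pos: [0.5335, -0.1718, 0.1553]
orientation: [3.141, -0.001, -0.022]
wrist_force: [-1.0, 0.3, 7.5]
opening: 0.6
```

servo_tool(slide=[[0,0,0],[0,0,0],[0,0,0],[0,0,0],[0,0,0],[0,0,0],[0,0,0],[0,0,0],[0,0,0],[0,0,0]], turn=[[0,0,0],[0,0,0],[0,0,0],[0,0,0],[0,0,0],[0,0,0],[0,0,0],[0,0,0],[0,0,0],[0,0,0]], gripper=100)

```text
time_s: 22.98
eef_pos: [0.5333, -0.1717, 0.1549]
orientation: [-3.142, 0.0, -0.022]
wrist_force: [0.0, -0.1, 0.7]
opening: 0.999
```

servo_tool(slide=[[0,0,-0.004],[0,0,-0.008],[0,0,-0.012],[0,0,-0.015],[0,0,-0.015],[0,0,-0.015],[0,0,-0.015],[0,0,-0.015],[0,0,-0.015],[0,0,-0.01],[0,0,-0.006],[0,0,0],[0,0,0]], turn=[[0,0,0],[0,0,0],[0,0,0],[0,0,0],[0,0,0],[0,0,0],[0,0,0],[0,0,0],[0,0,0],[0,0,0],[0,0,0],[0,0,0],[0,0,0]])

```text
time_s: 24.07
eef_pos: [0.5332, -0.1716, 0.2847]
orientation: [-3.142, 0.0, -0.022]
wrist_force: [-0.5, -0.1, -0.2]
opening: 0.996
```

Run:
```python
from h import *
print(r.get_state()["wrist_force"],r.get_state()["eef_pos"])
s=optics.snapshot("scene");cv2.imwrite("pics/end.png",cv2.resize(s["frame"][90:270,150:420],None,fx=2.9,fy=2.9,interpolation=cv2.INTER_CUBIC))
W=cloud(s);f=s["frame"].astype(int);m=(abs(W[...,0]-.533)<.05)&(abs(W[...,1]+.171)<.06)&(W[...,2]>.025)&(W[...,2]<.12)
q=W[m];print(len(q),np.percentile(q,[2,50,98],axis=0).round(3))
t=q[(q[:,2]>.043)&(q[:,2]<.054)];A=np.c_[t[:,:2],np.ones(len(t))];print("top plane",len(t),np.linalg.lstsq(A,t[:,2],rcond=None)[0].round(3),np.median(t[:,2]))
```

```text
[-0.5450241  -0.06748723 -0.18904006] [ 0.53318913 -0.17160781  0.2847378 ]
518 [[ 0.52  -0.208  0.026]
 [ 0.541 -0.166  0.049]
 [ 0.557 -0.132  0.116]]
top plane 192 [-0.032 -0.007  0.065] 0.04851650298975419
```

View pics/end.png

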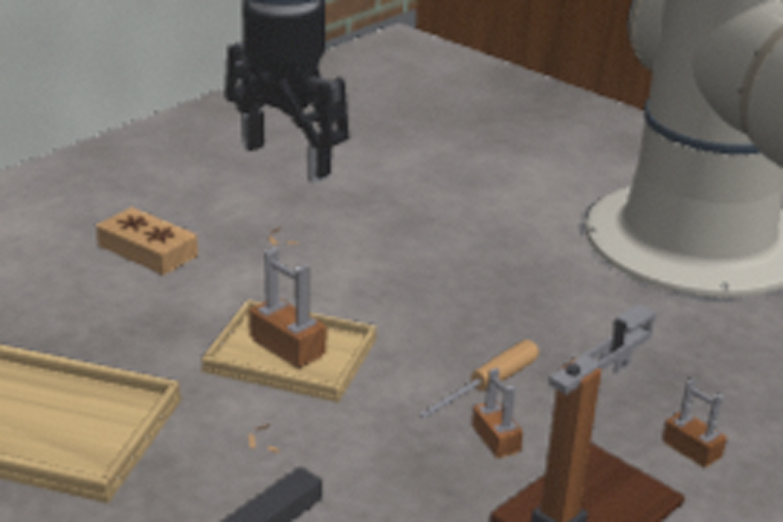

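The block (wood at (288,333)) stands flat and upright in the small tray. The wood's top is at z = 0.0485 m against an expected 0.048, the gripper is clear, and the visible bystanders are where they were. Handing in.

```bash
python3 -c "
from plant import r
print(r.job_done())"
```

```text
the job is handed in; nothing more can be done
None
```

The block is off the hook and standing flat in the small tray, let go, and I've handed the job in. It took about 24 s of the 72 s allowed.

- **Unhooking:** I gripped the lugs and slid the bar back. I felt the keeper at about 4–5 N. The stop came at 14.4 N, the highest reading on the hook and under its 20 N limit. Keeping the keeper pressed, I lifted the bar about 23–24 mm and brought it off forwards without touching the nose. The wrist force showed the keeper's push fading to nothing near the top of the lift.
- **Setting down:** Contact with the tray floor was gentle, with a peak reading of about 7.5 N just before I let go. The block stands about 26° skewed to the tray, well within its walls.
- **Last checks:** The wood's top is at 48.5 mm (48 expected) and level within depth noise. The gripper is open and about 13 cm higher than where it let go, with wrist force near zero, and the keeper has sprung shut. The bystanders in the final crop were not disturbed. The tin was outside that crop, so I didn't check it again, but the arm went nowhere near it.
- **Small disagreement:** The picture put first touch at x ≈ 0.5005, but by feel it was about 0.502. I went by feel.

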